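# Lower the ratchet lid press onto a filled tin

## Task

A filled tin stands under the small lid press, whose plate is held up by a ratchet. Lift the pawl well clear of the wheel's teeth, turn the crank wheel backward until the plate sits down firmly on the tin's lid, gently enough that the tin is not dented, then gently push the pawl back down onto the teeth and let go, leaving the plate resting on the lid. Do not force the wheel against the pawl or knock over or shove the other tins and the wax.

Things in the scene. Friction and masses are not known exactly. Their poses are not given: they have to be found in the camera images.
- press: Grey lid press, fixed on the table. Origin: on the table under the wheel's upright axis. Frame: z up; the toothed wheel is over the origin, the pawl on its -y side, the steel column, plate and tin on its +x side. Base 12 mm thick (x -95 to 205, y -155 to 45 mm, cut away under the plate), housing 110 x 110 mm under the wheel, column 30 x 34 mm at (160, -75) mm, 200 mm tall, the tallest part.
- wheel (a joint): Angle of the crank wheel (rad), 0 to 0.1 at the start. Grows when it turns BACKWARD, anticlockwise seen from above, which lowers the plate 30 mm per rad; range -0.4 to 2.4. The pawl, while down, blocks backward turning. It stays where left. Slowly turned, it drags 0.5 to 2 N at the crank knob (at rest friction can hide 5 N: read while creeping). 10 N of plate force adds 5 N at the knob, in 2 to 3 mm of travel.
- crank_knob (a point): Point on the axis of the upright black crank knob, at height 147 mm. The knob is a sleeve 20 mm in diameter that spins freely on its pin, from height 117 to 171 mm, 62 mm from the wheel axis; below it a crank bar 18 mm wide runs to the hub. At wheel angle 0 it lies 40 degrees (0.698 rad) anticlockwise of the press's +x axis.
- wheel_top (a point): Centre of the wheel's flat top face, on its axis, 97 mm above the table. The wheel is a steel disc 140 mm across and 12 mm thick; 15 saw teeth, 10 mm tall (crests at height 107 mm), stand up from it at radius 48 to 68 mm. Hub 36 mm across, its top at height 117 mm.
- pawl (a joint): Angle of the pawl (rad): about 0 = down, its tip between the teeth; grows as it is lifted; range -0.07 to 0.9. The tip hangs 70 mm from the hinge: well clear of the teeth above 0.2 rad, on or between them below 0.12 (0.08 on a crest). The hinge is stiff: it stays at any angle where it is left and takes 1 to 2 N at the bar to move.
- pawl_bar (a point): Middle of the free part of the pawl's grip bar: a level round steel bar, 12 mm in diameter, along the press's y axis, 115 mm from the hinge at the pawl's -x end; height 119 mm with the pawl at 0. The free bar reaches 22 mm either side of this point; the flat pawl arm (12 mm wide, 9 mm thick) runs from its +y end to the hinge.
- pawl_hinge (a point): Point on the pawl's level hinge line (along the press's y axis), fixed on the press at (70, -60, 119) mm in its frame. The bar swings about this line, up and towards press +x.
- plate_face (a point): Centre of the underside, while unloaded, of the rubber pad (80 mm across, 6 mm thick) under the round steel press plate (86 mm across). The rubber gives about 1 mm per 10 N. It is at height 150 mm at wheel angle 0, at (155, 50) mm in the press frame, and moves only up and down. The steel arm that carries it reaches 32 mm above it.
- tin_a: Filled closed tin, 73 mm diameter, lid 76 mm across, loose. Origin: centre of its underside. Height is somewhere from 95 to 115 mm, not known beforehand, and differs from tin_b's. Either tin_a or tin_b stands under the plate; the other is a spare to be left alone.
- tin_b: The other filled closed tin, alike but of another height (95 to 115 mm). Origin: centre of its underside.
- open_tin_1: Open tin with cardboard inside, 73 mm diameter, 98 mm tall, a bystander near the press. Origin: centre of its underside.
- open_tin_2: Another such open tin, bystander.
- open_tin_3: Another such open tin, bystander.
- wax_block: White wax block 120 x 70 x 35 mm, bystander. Origin: centre of its underside.
Not all that is in view belongs to the job. Leave any blue, orange or yellow look-alike of the tin_b alone.

How it is judged:
By the outcome, as a careful person would: the job done as asked, in the order asked, and still so for the second after the job is handed in, with the robot touching nothing.
It also fails if it takes over 67 s, if anything falls off the work surface, if the arm or the gripper's body presses on something with over 40 N, if the wrist force passes 120 N, or if a joint passes its speed limit or range.

## Robot

A 6-joint arm with a two-finger parallel gripper is mounted at the origin on the work surface. World frame = base frame: x ahead of the robot, y to its left, z up, the work surface at z = 0. Lengths are in m, angles in degrees, forces in N, time in s.
With the tool pointing down it reaches from about 0.375 to 0.9 m from the base axis. Payload 3.1 kg.
Tool frame: the origin (TCP) lies at the very end of the fingers, on their centre line; the grasp point (between the pads) lies 19 mm behind it (bot.hold_point_z is the z of the grasp point in the tool frame, in m); z points along the fingers, y is the line along which they close (so a half turn about z gives the same grasp; the last joint's range is limited). The gripper opens to 87 mm and grips with 3 to 60 N. Pads are 19 mm wide; open, the fingers measure 117 mm over their backs; the gripper's body (75 mm by 190 mm) begins 51 mm behind the grasp point.
Start: joints at [-82.993, 30.224, 82.088, -0, 67.689, -10.227], TCP at [0.185, -0.597, 0.223] pointing down, gripper open.
Joint ranges: [-176.69, 176.69], [-43.24, 126.21], [12.49, 139.97], [-82, 262], [0, 151.66], [-163.58, 163.58]. Speed limits (degrees/s): [159.86, 159.86, 180, 180, 180, 180].

## Interface

Orientations are given as a 3x3 rotation matrix whose columns are the frame's x, y, z axes.
In Python, from rig import bot, capture, camera_model gives the robot as it stands.
- The arm moves only by the tool apply_moves, never from a script. Its argument "plan" is text: rows parted by semicolons, each of 6 numbers parted by spaces: the shift along the tool's x, y, z in units of 0.05 m (1.0 is 0.05 m), then the turn, a rotation vector about the tool's x, y, z in units of 360 degrees (1.0 is 360 degrees). In form: dx dy dz ax ay az; .... A call has 1 to 10 rows; each row shifts and turns the commanded pose from where the row before left it, along the tool's axes as they then stand; what a row does not reach is not made up. A row lasts 1/12 s, in which the tool goes at most 41.7 mm and 7.16 degrees, less where a joint would pass 70% of its speed; a pose out of reach is approached as far as the arm can. A call with a number of a shift or a turn outside -1 to 1 is refused whole. A call with a gripper value outside its range is refused whole. "gripper" is the gripper command: -1 is shut, 1 is fully open, values between are in proportion, set as the call begins (left out, the last holds). The fingers move at their own pace and stop on an object; the grip force is fixed at half the most. Time passes only in rows, so rows that do not move let the fingers close. It gives the time, the measured TCP pose, the force, the opening and the grip force at its end, in the units of the state.
- bot.read_state(): the state, without advancing time (a new reading comes with each control period).
- capture(name): name is "scene" or "top"; returns the picture (384x512x3 uint8, red, green, blue); there is no depth.
- camera_model(name): a dict with "vertical_fov" (degrees; the focal length in pixels is half the picture's height over the tangent of half this angle, whatever the lens; pixels are square), "cx", "cy" (the principal point, pixels), "position" and "rotation" of the camera in the world. Camera axes: x right, y down, z forward; pixel columns grow to the right and rows downward; lengths in m; the calibration is good to about 2 mm. A picture is of the moment at which its call begins. camera_model takes no time and is no camera call.
- bot.hand_in(): hands the job in; it is judged then, once.
The state is a dict: "time_s": time; "joint_positions": joint angles; "qvel": joint speeds; "tau": joint torques, N m; "position": TCP position; "tcp_rot": TCP orientation; "force": force on the tool from outside, world axes, zero at the start; "moment": the same for the moment, N m; "opening": opening from 0.0 (shut) to 1.0 (fully open); "grasp_force": force on a finger pad.
Only numpy, scipy, OpenCV 4.12 (cv2) and the standard library are available. Lean on these libraries where they do the work, as an engineer would, in place of code of your own. Each camera call takes 0.05 s, during which the arm holds its last target. There are 200 camera calls.

## Working session

There is one attempt and no reset: what is moved stays moved. The work goes in short steps, Python scripts to look and compute and a tool call to move; the robot and the scene stay as the last step left them, time stands still between calls to the robot, and variables do not carry over. Pictures are saved under pics/ and viewed, at most 10 in all, crops included, and the job is handed in when it is done.

Besides the shell and the picture viewer there is one more tool, called after "Call:" as name(argument=value, ...) on one line, values as JSON. apply_moves: Moves the arm, as the interface text tells. Its arguments: {"type":"object","properties":{"plan":{"type":"string"},"gripper":{"type":"number"}},"required":["plan"]}

```bash
mkdir -p pics
python3 - <<'E'
from rig import bot,capture,camera_model
import cv2
for n in("scene","top"):
    im=capture(n); cv2.imwrite(f"pics/{n}0.png",cv2.resize(im[:,:,::-1],(800,600),interpolation=cv2.INTER_CUBIC)); cv2.imwrite(f"{n}0.png",im[:,:,::-1])
    print(camera_model(n))
print(bot.read_state())
E
```

```text
{'vertical_fov': 53.58848410632888, 'cx': 247.42915157173445, 'cy': 186.47279652489385, 'position': array([ 1.17062448, -0.29462801,  0.62963245]), 'rotation': array([[ 4.81313068e-01,  5.67440088e-01, -6.68093914e-01],
       [ 8.76548550e-01, -3.12111000e-01,  3.66400551e-01],
       [-6.09098214e-04, -7.61970124e-01, -6.47611889e-01]])}
{'vertical_fov': 56.72777682403805, 'cx': 256.455940382898, 'cy': 198.87031230801654, 'position': array([0.41315862, 0.01431486, 1.10090811]), 'rotation': array([[ 0.03945625, -0.978748  ,  0.20123507],
       [-0.99920118, -0.03736906,  0.01416178],
       [-0.00634085, -0.20163309, -0.9794406 ]])}
{'time_s': 0.1, 'joint_positions': array([-8.29920383e+01,  3.02750633e+01,  8.21498893e+01, -4.85623743e-04,
        6.76887658e+01, -1.02280514e+01]), 'qvel': array([-0.08359664, -0.15249047, -0.11443753,  0.02067135, -0.01329625,
        0.04797318]), 'tau': array([-6.11711539e-05, -4.40984130e+01, -1.77150875e+01,  6.35481323e-02,
        5.33985137e-02, -4.27766690e-05]), 'position': array([ 0.18512823, -0.59625608,  0.22164953]), 'tcp_rot': array([[ 9.55091394e-01,  2.96311265e-01, -2.49937669e-04],
       [ 2.96311170e-01, -9.55089427e-01,  1.96897487e-03],
       [ 3.44716611e-04, -1.95461028e-03, -9.99998030e-01]]), 'force': array([-0.50301532,  0.51191801,  0.48088614]), 'moment': array([-0.0509336 , -0.0053684 , -0.04023423]), 'grasp_force': 0.0, 'opening': 0.9981329965866114}
```

View pics/scene0.png

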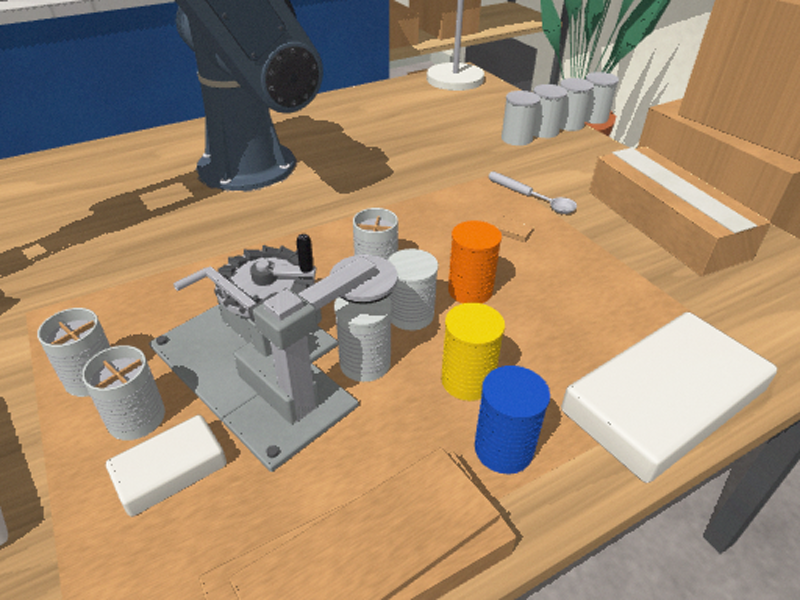

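View pics/top0.png

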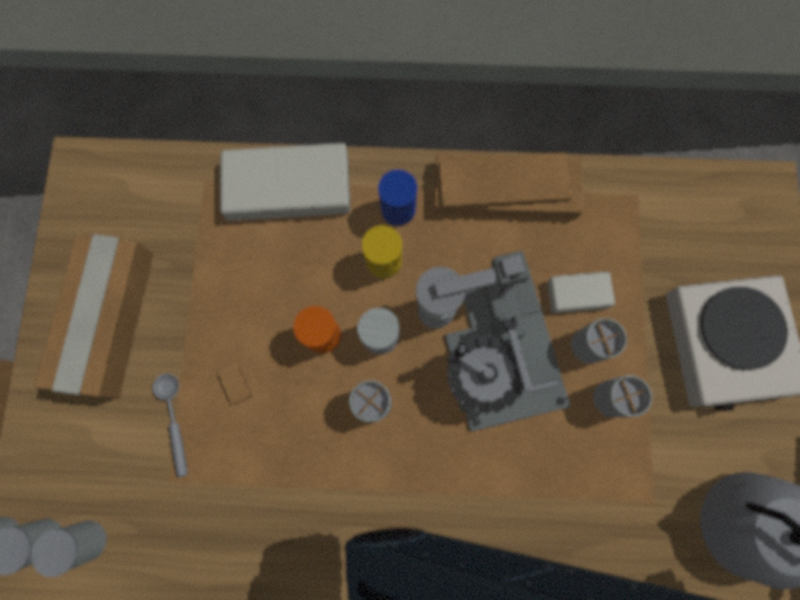

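The scene picture shows the press at about (260,330) px. The wheel hub is at (263,264), the knob at (305,252), the pawl bar at (178,287) and the plate at (363,277), with a tin below the plate at (363,340). 

Possible mix-ups:
- **Tins:** the spare grey tin (412,290), the open tins (375,232), (72,350) and (123,392), and the orange, yellow and blue tins.
- **Bars:** the pawl bar (178,287) against the crank bar (290,270), and the spoon (530,190).

I choose the black knob and the bar on the press.

```bash
cat > h.py <<'E'
import numpy as np,cv2
from rig import bot,capture,camera_model
def proj(n,P):
    c=camera_model(n); f=192/np.tan(np.radians(c['vertical_fov']/2))
    q=(np.atleast_2d(P)-c['position'])@c['rotation']
    return q[:,:2]/q[:,2:]*f+[c['cx'],c['cy']]
def W(p,P):
    c,s=np.cos(p[2]),np.sin(p[2]); P=np.atleast_2d(P)/1000.
    return np.c_[p[0]+c*P[:,0]-s*P[:,1],p[1]+s*P[:,0]+c*P[:,1],P[:,2]]
def bar(a): # press frame mm
    return [70-115*np.cos(a),-60-0,119+115*np.sin(a)]
def knob(w,z=147): return [62*np.cos(w+.698),62*np.sin(w+.698),z]
E
cat > fit.py <<'E'
from h import *
from scipy.optimize import least_squares
T=[((-95,-155,12),(567,402)),((-95,45,12),(476,428)),((0,0,117),(487,371)),((160,-75,200),(511,264))]
S=[((-95,-155,12),(152,341)),((205,-155,12),(272,467)),((0,0,117),(263,264))]
def r(p): return np.concatenate([(proj(n,W(p,[a for a,_ in L]))-np.array([b for _,b in L])*.64).ravel() for n,L in(("top",T),("scene",S))])
best=min((least_squares(r,[.45,-.15,y],loss='soft_l1') for y in np.arange(-3,3.2,.7)),key=lambda s:s.cost)
p=best.x;print(p,np.degrees(p[2]),r(p).round(1)); np.save('press.npy',p)
circ=lambda R,z,c=(0,0):[[c[0]+R*np.cos(t),c[1]+R*np.sin(t),z] for t in np.linspace(0,6.28,60)]
for n,roi in(("scene",(90,120,270,310)),("top",(250,130,390,290))):
    im=cv2.imread(n+"0.png");k=4 if n=="top" else 3;x0,y0,x1,y1=roi
    o=cv2.resize(im[y0:y1,x0:x1],None,fx=k,fy=k,interpolation=cv2.INTER_CUBIC)
    def pl(P,col,closed=True):
        u=((proj(n,W(p,P))-[x0,y0]+.5)*k-.5); cv2.polylines(o,[u.round().astype(int)],closed,col,1)
    pl([(-95,-155,12),(205,-155,12),(205,45,12),(-95,45,12)],(0,0,255))
    pl(circ(70,97),(0,255,0));pl(circ(18,117),(0,255,0));pl(circ(43,156,(155,50)),(255,255,0))
    pl([(145,-92,200),(175,-92,200),(175,-58,200),(145,-58,200)],(0,0,255))
    pl([(-45,-60,119),(70,-60,119)],(255,0,255),False); pl([knob(0,117),knob(0,171)],(0,255,255),False)
    cv2.imwrite(f"pics/fit_{n}.png",o)
E
python3 fit.py
```

```text
[ 0.51213795 -0.12797727  0.28299282] 16.214294116669375 [ 1.8  1.8 -4.   1.5 -0.   0.1  0.2 -0.4 -1.8 -0.   0.6  0.4  1.3  1.5]
```

View pics/fit_scene.png

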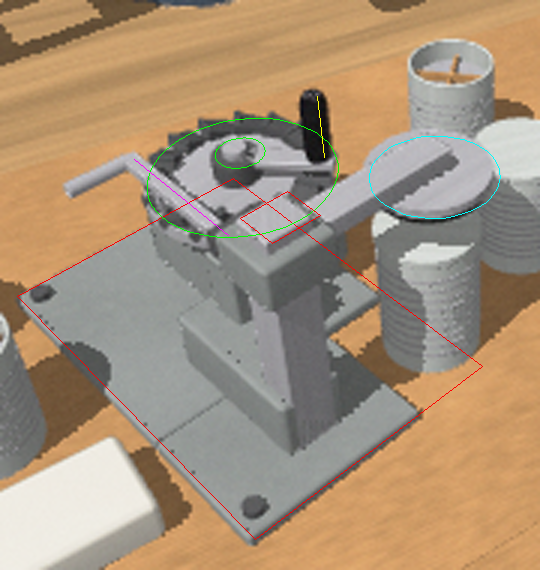

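View pics/fit_top.png

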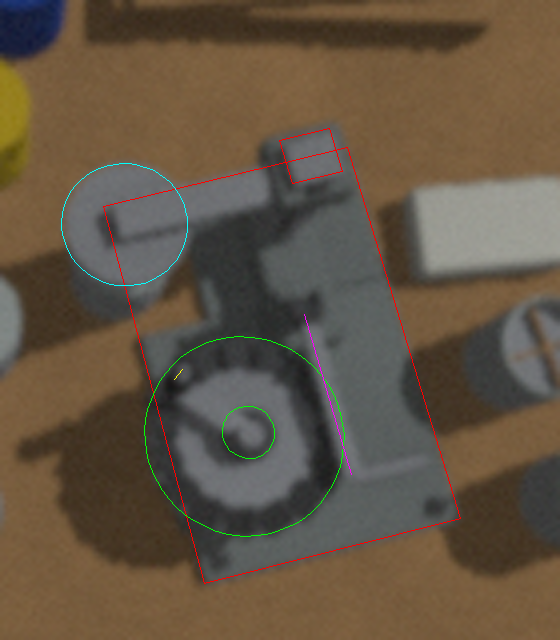

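The scene fit agrees to about 1 px. The wheel, plate and knob drawings sit about 1 px off, so I'll refit using the knob, plate and bar points, and also estimate the tin's height.

```bash
cat > fit2.py <<'E'
from h import *
from scipy.optimize import least_squares
sc=lambda u,v:((u+.5)/3-.5+90,(v+.5)/3-.5+120)
tp=lambda u,v:((u+.5)/4-.5+250,(v+.5)/4-.5+130)
def model(q):
    w=q[3]
    S=[((-95,-155,12),sc(20,298)),((205,-155,12),sc(253,541)),((0,0,117),sc(237,152)),(knob(w,171),sc(313,95)),(knob(w,117),sc(319,157)),((155,50,q[4]),sc(432,170))]
    T=[((-95,-155,12),tp(460,518)),((0,0,117),tp(247,432)),((155,50,q[4]),tp(125,224)),(knob(w,171),tp(171,383))]
    return S[:6],T[:3]
def r(q):
    S,T=model(q)
    return np.concatenate([(proj(n,W(q,[a for a,_ in L]))-np.array([b for _,b in L])).ravel() for n,L in(("scene",S),("top",T))])
s=least_squares(r,[.512,-.128,.283,.05,160],x_scale=[.01,.01,.01,.01,5],loss='soft_l1')
q=s.x;print(q,np.degrees(q[2]));print(r(q).reshape(-1,2).round(1));np.save('press.npy',q[:4])
def back(n,uv,z):
    c=camera_model(n);f=192/np.tan(np.radians(c['vertical_fov']/2))
    d=c['rotation']@np.array([(uv[0]-c['cx'])/f,(uv[1]-c['cy'])/f,1]);t=(z-c['position'][2])/d[2];return c['position']+t*d
def topress(P): 
    c,s=np.cos(q[2]),np.sin(q[2]);d=P[:2]-q[:2];return np.array([c*d[0]+s*d[1],-s*d[0]+c*d[1]])*1000
for z in(.115,.119,.123):
    for nm,n,uv in(("tip","scene",sc(68,188)),("corner","scene",sc(130,157)),("tip","top",tp(427,462)),("corner","top",tp(360,472))): print(z,nm,n,topress(back(n,uv,z)).round(1))
for nm,z,uv in(("tin foot front",0,sc(432,371)),("kn",.147,sc(316,124))): print(nm,topress(back("scene",uv,z)).round(1))
print("bar world",W(q,[-45,-88,119]),"knob",W(q,knob(q[3])),"lead",W(q,[155,50,0]))
E
python3 fit2.py
```

```text
[ 5.11592816e-01 -1.29357354e-01  2.85047411e-01 -1.54993169e-03
  1.60015731e+02] 16.332013624997863
[[-1.6 -0.6]
 [ 0.2 -0.7]
 [ 0.2  0.2]
 [ 0.6  0.4]
 [ 0.8  0. ]
 [ 0.1  0.1]
 [ 0.5  0. ]
 [ 0.8  0.2]
 [ 0.3 -0.2]]
0.115 tip scene [ -54.  -107.4]
0.115 corner scene [-53.7 -57.2]
0.115 tip top [ -48.9 -112.8]
0.115 corner top [-44.3 -66.1]
0.119 tip scene [ -49.1 -109.3]
0.119 corner scene [-48.8 -59.5]
0.119 tip top [ -48.9 -111.6]
0.119 corner top [-44.3 -65.2]
0.123 tip scene [ -44.1 -111.1]
0.123 corner scene [-43.8 -61.7]
0.123 tip top [ -49.  -110.5]
0.123 corner top [-44.3 -64.3]
tin foot front [176.4  24.2]
kn [46.8 38.7]
bar world [[ 0.4931545  -0.22646054  0.119     ]] knob [[ 0.54605107 -0.07781486  0.147     ]] lead [[ 0.64627816 -0.03778848  0.        ]]
```

Bar middle: press (-46,-88,119), which is world (0.492,-0.227,0.119). This is 0.54 m from the base, so it is in reach. First I turn the tool so the fingers close along press x.

```bash
cat > go.py <<'E'
import sys
from h import *
from scipy.spatial.transform import Rotation as R
# go.py x y z(press mm, TCP) yaw_offset_deg(0 knob / 90 bar)
q=np.load('press.npy');s=bot.read_state();Rt=s['tcp_rot']
a=q[2]+np.radians(float(sys.argv[4]));c,n=np.cos(a),np.sin(a)
G=np.array([[c,n,0],[n,-c,0],[0,0,-1]])
t=W(q,[float(v) for v in sys.argv[1:4]])[0]
cc,ss=np.cos(q[2]),np.sin(q[2]);d=s['position'][:2]-q[:2]
print('press pos mm',(np.r_[cc*d[0]+ss*d[1],-ss*d[0]+cc*d[1],s['position'][2]]*1000).round(1))
print('shift units cur tool',((t-s['position'])@Rt/.05).round(3),'| in goal axes',((t-s['position'])@G/.05).round(3))
print('rot units',(R.from_matrix(Rt.T@G).as_rotvec()/(2*np.pi)).round(4),'t',round(s['time_s'],2))
f=s['force'];print('force press',np.r_[cc*f[0]+ss*f[1],-ss*f[0]+cc*f[1],f[2]].round(2),'open',round(s['opening'],3),'grip',round(s['grasp_force'],1))
E
python3 go.py -46 -88 160 90
```

```text
press pos mm [-444.6 -356.3  221.6]
shift units cur tool [ 8.055 -5.236  1.246] | in goal axes [5.365 7.972 1.233]
rot units [-2.000e-04 -3.000e-04 -2.475e-01] t 0.1
force press [-0.34  0.63  0.48] open 0.998 grip 0.0
```

Call:
apply_moves(plan="0 0 0 0 0 -0.019;0 0 0 0 0 -0.019;0 0 0 0 0 -0.019;0 0 0 0 0 -0.019;0 0 0 0 0 -0.019;0 0 0 0 0 -0.019;0 0 0 0 0 -0.019;0 0 0 0 0 -0.019;0 0 0 0 0 -0.019;0 0 0 0 0 -0.019", gripper=0.2)

```text
time_s: 0.93
position: [0.1852, -0.5965, 0.2219]
tcp_rot: [[0.07, 0.998, -0.0], [0.998, -0.07, 0.001], [0.001, -0.0, -1.0]]
force: [-0.7, -0.3, -0.2]
opening: 0.605
grasp_force: 0.0
```

Call:
apply_moves(plan="0 0 0 0 0 -0.019;0 0 0 0 0 -0.019;0 0 0 0 0 -0.019;0 0 0 0 0 0")

```text
time_s: 1.27
position: [0.1851, -0.5965, 0.222]
tcp_rot: [[-0.28, 0.96, -0.0], [0.96, 0.28, 0.001], [0.001, 0.0, -1.0]]
force: [-0.3, 0.8, 0.3]
opening: 0.603
grasp_force: 0.0
```

```bash
python3 go.py -46 -88 160 90
```

```text
press pos mm [-444.6 -356.5  222. ]
shift units cur tool [5.377 7.967 1.247] | in goal axes [5.37  7.973 1.24 ]
rot units [ 0.     -0.0002 -0.0002] t 1.27
force press [-0.03  0.81  0.28] open 0.603 grip 0.0
```

Call:
apply_moves(plan="0.34 0.5 0 0 0 0;0.34 0.5 0 0 0 0;0.34 0.5 0 0 0 0;0.34 0.5 0 0 0 0;0.34 0.5 0 0 0 0;0.34 0.5 0 0 0 0;0.34 0.5 0 0 0 0;0.34 0.5 0 0 0 0;0.34 0.5 0 0 0 0;0.34 0.5 0 0 0 0")

```text
time_s: 2.1
position: [0.3787, -0.3627, 0.2224]
tcp_rot: [[-0.275, 0.962, -0.0], [0.962, 0.275, 0.0], [0.0, -0.0, -1.0]]
force: [0.4, 1.3, 1.0]
opening: 0.602
grasp_force: 0.0
```

Call:
apply_moves(plan="0.34 0.5 0.2 0 0 0;0.34 0.5 0.2 0 0 0;0.34 0.5 0.2 0 0 0;0.34 0.5 0.2 0 0 0;0.34 0.5 0.2 0 0 0;0.28 0.46 0.2 0 0 0;0 0 0 0 0 0;0 0 0 0 0 0")

```text
time_s: 2.77
position: [0.4928, -0.2264, 0.1618]
tcp_rot: [[-0.279, 0.96, -0.002], [0.96, 0.279, 0.001], [0.001, -0.001, -1.0]]
force: [0.5, 0.2, 0.3]
opening: 0.601
grasp_force: 0.0
```

```bash
python3 go.py -46 -88 102 90
python3 - <<'E'
from h import *
im=capture("scene")[:,:,::-1]; cv2.imwrite("pics/bar1.png",cv2.resize(im[90:290,80:320],None,fx=3,fy=3,interpolation=cv2.INTER_CUBIC))
E
```

```text
press pos mm [-45.3 -87.8 161.8]
shift units cur tool [-0.005 -0.012  1.195] | in goal axes [-0.004 -0.014  1.195]
rot units [-0.0002 -0.0002 -0.0004] t 2.77
force press [0.55 0.07 0.32] open 0.601 grip 0.0
```

View pics/bar1.png

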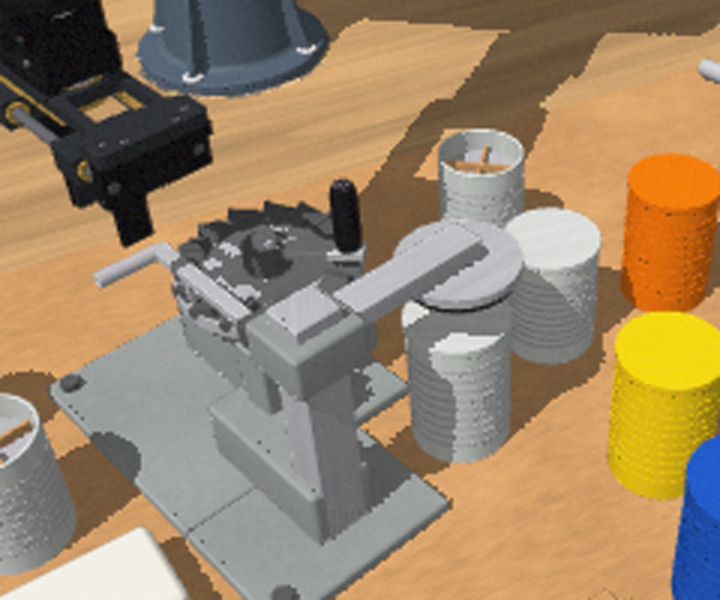

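The gripper sits above the bar (about (130,265) px in the crop), with the front finger at (135,225). I descend so the bar comes between the fingers, then close.

Call:
apply_moves(plan="0 0 0.2 0 0 0;0 0 0.2 0 0 0;0 0 0.2 0 0 0;0 0 0.2 0 0 0;0 0 0.2 0 0 0;0 0 0.2 0 0 0;0 0 0 0 0 0")

```text
time_s: 3.4
position: [0.4912, -0.2271, 0.1001]
tcp_rot: [[-0.278, 0.961, -0.004], [0.961, 0.278, 0.003], [0.004, -0.003, -1.0]]
force: [-0.6, 0.3, -0.7]
opening: 0.599
grasp_force: 0.0
```

```bash
python3 go.py -46 -88 102 90
```

```text
press pos mm [-47.1 -88.  100.1]
shift units cur tool [ 0.001  0.021 -0.039] | in goal axes [ 0.001  0.021 -0.039]
rot units [-0.0004 -0.0006 -0.0006] t 3.4
force press [-0.51  0.47 -0.7 ] open 0.599 grip 0.0
```

Call:
apply_moves(plan="0 0 0 0 0 0;0 0 0 0 0 0;0 0 0 0 0 0;0 0 0 0 0 0;0 0 0 0 0 0;0 0 0 0 0 0", gripper=-0.55)

```text
time_s: 3.9
position: [0.4929, -0.2279, 0.103]
tcp_rot: [[-0.278, 0.96, 0.001], [0.96, 0.278, -0.001], [-0.001, 0.001, -1.0]]
force: [0.3, -1.0, 0.8]
opening: 0.257
grasp_force: 0.0
```

```bash
python3 go.py -46 -88 102 90
```

```text
press pos mm [-45.7 -89.3 103. ]
shift units cur tool [ 0.026 -0.007  0.02 ] | in goal axes [ 0.026 -0.007  0.02 ]
rot units [ 0.0001  0.0001 -0.0005] t 3.9
force press [-0.04 -1.06  0.78] open 0.257 grip 0.0
```

Call:
apply_moves(plan="0 0 0 0 0 0;0 0 0 0 0 0;0 0 0 0 0 0;0 0 0 0 0 0;0 0 0 0 0 0", gripper=-1)

```text
time_s: 4.32
position: [0.4924, -0.2279, 0.1026]
tcp_rot: [[-0.278, 0.96, -0.0], [0.96, 0.278, -0.0], [0.0, -0.0, -1.0]]
force: [-0.9, -0.9, 1.2]
opening: 0.13
grasp_force: 30.0
```

```bash
python3 go.py -46 -88 102 90; python3 go.py -46 -88 102 90
```

```text
press pos mm [-46.1 -89.1 102.6]
shift units cur tool [0.023 0.002 0.013] | in goal axes [0.023 0.002 0.013]
rot units [-0.0001 -0.     -0.0005] t 4.32
force press [-1.17 -0.63  1.19] open 0.13 grip 30.0
press pos mm [-46.1 -89.1 102.6]
shift units cur tool [0.023 0.002 0.013] | in goal axes [0.023 0.002 0.013]
rot units [-0.0001 -0.     -0.0005] t 4.32
force press [-1.17 -0.63  1.19] open 0.13 grip 30.0
```

Call:
apply_moves(plan="0 0.002 -0.103 0 0 0;0 0.007 -0.103 0 0 0;0 0.012 -0.103 0 0 0;0 0.016 -0.102 0 0 0;0 0.021 -0.101 0 0 0;0 0.025 -0.1 0 0 0;0 0.03 -0.099 0 0 0;0 0.034 -0.098 0 0 0;0 0.039 -0.096 0 0 0;0 0.043 -0.094 0 0 0")

```text
time_s: 5.15
position: [0.5025, -0.2248, 0.1531]
tcp_rot: [[-0.279, 0.96, -0.003], [0.96, 0.279, -0.001], [0.0, -0.003, -1.0]]
force: [-5.4, -3.9, -1.4]
opening: 0.123
grasp_force: 30.0
```

Call:
apply_moves(plan="0 0 0 0 0 0;0 0 0 0 0 0")

```text
time_s: 5.32
position: [0.5028, -0.2248, 0.1537]
tcp_rot: [[-0.279, 0.96, -0.002], [0.96, 0.279, -0.001], [-0.0, -0.002, -1.0]]
force: [-5.6, -2.5, 2.8]
opening: 0.127
grasp_force: 30.0
```

```bash
python3 go.py -34 -88 150 90;python3 - <<'E'
from h import *
im=capture("scene")[:,:,::-1]; cv2.imwrite("pics/bar2.png",cv2.resize(im[90:290,80:320],None,fx=3,fy=3,interpolation=cv2.INTER_CUBIC))
E
```

```text
press pos mm [-35.3 -89.2 153.7]
shift units cur tool [0.023 0.025 0.074] | in goal axes [0.023 0.025 0.074]
rot units [-0.0003  0.0001 -0.0004] t 5.32
force press [-6.04 -0.8   2.83] open 0.127 grip 30.0
```

View pics/bar2.png

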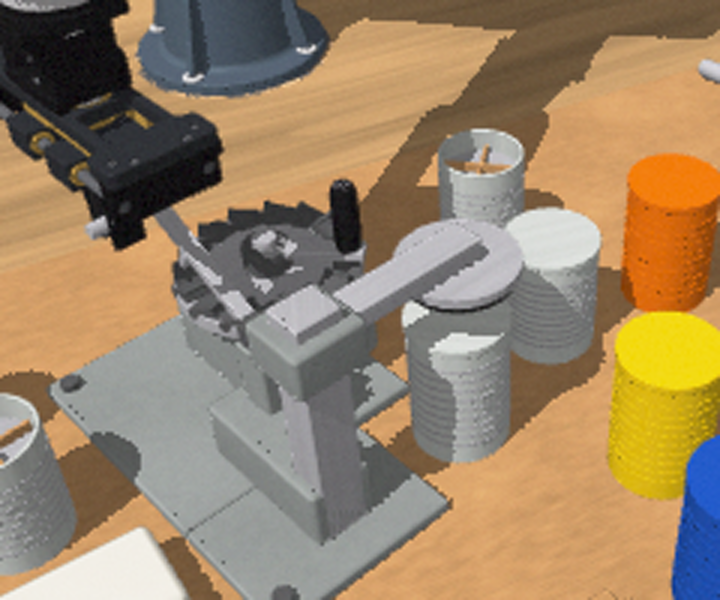

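The pawl is up: its arm rises from (240,310) to the bar in the fingers at (110,230) px, about 0.44 rad. I let go and back up.

Call:
apply_moves(plan="0 0 0 0 0 0;0 0 0 0 0 0;0 0 0 0 0 0;0 0 0 0 0 0;0 0 0 0 0 0", gripper=-0.2)

```text
time_s: 5.78
position: [0.5042, -0.2244, 0.1527]
tcp_rot: [[-0.278, 0.961, 0.001], [0.961, 0.278, 0.0], [-0.0, 0.001, -1.0]]
force: [-0.9, 0.1, -0.8]
opening: 0.37
grasp_force: 0.0
```

Call:
apply_moves(plan="0 0 -0.2 0 0 0;0 0 -0.2 0 0 0;0 0 -0.3 0 0 0;0 0 -0.3 0 0 0;0 0 -0.3 0 0 0;0 0 0 0 0 0")

```text
time_s: 6.28
position: [0.5058, -0.2259, 0.2215]
tcp_rot: [[-0.278, 0.96, 0.007], [0.96, 0.278, -0.005], [-0.006, 0.005, -1.0]]
force: [0.7, -1.0, 0.0]
opening: 0.403
grasp_force: 0.0
```

Call:
apply_moves(plan="0 0 0 0 0 0.019;0 0 0 0 0 0.019;0 0 0 0 0 0.019;0 0 0 0 0 0.019;0 0 0 0 0 0.019;0 0 0 0 0 0.019;0 0 0 0 0 0.019;0 0 0 0 0 0.019;0 0 0 0 0 0.019;0 0 0 0 0 0.019", gripper=0.2)

```text
time_s: 7.12
position: [0.5036, -0.2245, 0.2174]
tcp_rot: [[0.794, 0.608, -0.0], [0.608, -0.794, 0.0], [0.0, -0.0, -1.0]]
force: [-0.3, 0.4, -0.2]
opening: 0.593
grasp_force: 0.0
```

Call:
apply_moves(plan="0 0 0 0 0 0.019;0 0 0 0 0 0.019;0 0 0 0 0 0.019;0 0 0 0 0 0.003;0 0 0 0 0 0")

```text
time_s: 7.53
position: [0.5035, -0.2245, 0.2174]
tcp_rot: [[0.96, 0.28, -0.0], [0.28, -0.96, 0.0], [-0.0, -0.0, -1.0]]
force: [-0.7, -0.1, 0.3]
opening: 0.598
grasp_force: 0.0
```

```bash
python3 go.py 47.5 40 140 0
```

```text
press pos mm [-34.5 -89.  217.4]
shift units cur tool [ 1.637 -2.582  1.549] | in goal axes [ 1.64  -2.581  1.548]
rot units [-0.      0.     -0.0002] t 7.53
force press [-0.65  0.1   0.31] open 0.598 grip 0.0
```

Call:
apply_moves(plan="0.27 -0.43 0 0 0 0;0.27 -0.43 0 0 0 0;0.28 -0.43 0 0 0 0;0.27 -0.43 0 0 0 0;0.28 -0.43 0 0 0 0;0.27 -0.43 0 0 0 0;0 0 0 0 0 0;0 0 0 0 0 0")

```text
time_s: 8.2
position: [0.5466, -0.0767, 0.2175]
tcp_rot: [[0.959, 0.283, -0.0], [0.283, -0.959, -0.0], [-0.0, 0.0, -1.0]]
force: [-0.7, 0.3, 0.4]
opening: 0.6
grasp_force: 0.0
```

```bash
python3 go.py 47.5 40 140 0;python3 - <<'E'
from h import *
im=capture("scene")[:,:,::-1]; cv2.imwrite("pics/k1.png",cv2.resize(im[90:290,80:320],None,fx=3,fy=3,interpolation=cv2.INTER_CUBIC))
E
```

```text
press pos mm [ 48.4  40.7 217.5]
shift units cur tool [-0.018  0.013  1.549] | in goal axes [-0.018  0.013  1.549]
rot units [0.     0.     0.0003] t 8.2
force press [-0.56  0.49  0.36] open 0.6 grip 0.0
```

View pics/k1.png

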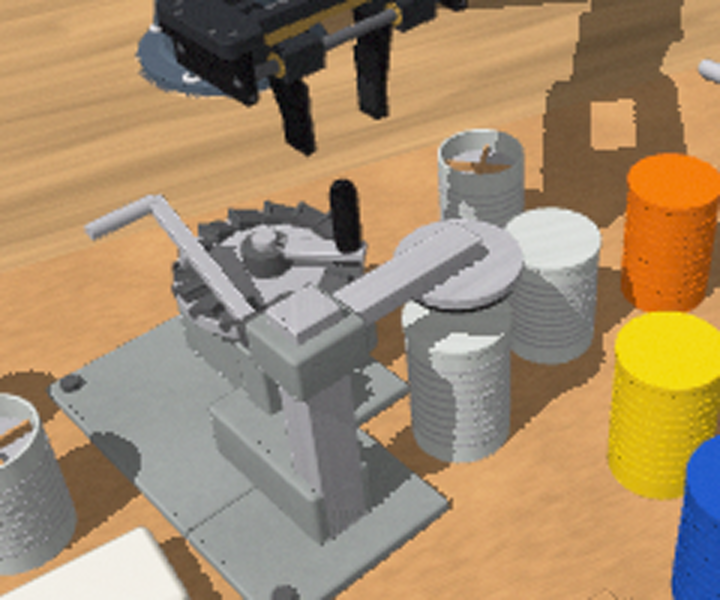

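The pawl stays raised at (150,205) px, and the fingers straddle the line above the knob at (343,185). I descend and close on the knob.

Call:
apply_moves(plan="-0.02 0.01 0.2 0 0 0;0 0 0.2 0 0 0;0 0 0.2 0 0 0;0 0 0.2 0 0 0;0 0 0.2 0 0 0;0 0 0.2 0 0 0;0 0 0.2 0 0 0;0 0 0.16 0 0 0;0 0 0 0 0 0")

```text
time_s: 9.0
position: [0.5444, -0.0782, 0.1374]
tcp_rot: [[0.961, 0.278, -0.004], [0.278, -0.961, 0.001], [-0.003, -0.002, -1.0]]
force: [-0.5, -0.2, 0.8]
opening: 0.599
grasp_force: 0.0
```

Call:
apply_moves(plan="0 0 0 0 0 0;0 0 0 0 0 0;0 0 0 0 0 0;0 0 0 0 0 0;0 0 0 0 0 0;0 0 0 0 0 0;0 0 0 0 0 0", gripper=-1)

```text
time_s: 9.58
position: [0.5454, -0.0777, 0.1399]
tcp_rot: [[0.961, 0.278, -0.0], [0.278, -0.961, 0.002], [0.0, -0.002, -1.0]]
force: [-1.1, 4.3, 2.7]
opening: 0.219
grasp_force: 30.0
```

```bash
python3 go.py 47.5 40 140 0
```

```text
press pos mm [ 47.   40.  139.9]
shift units cur tool [ 0.01   0.001 -0.002] | in goal axes [ 0.01   0.001 -0.002]
rot units [-0.0003 -0.     -0.0006] t 9.58
force press [0.14 4.44 2.73] open 0.219 grip 30.0
```

Call:
apply_moves(plan="-0.058 -0.064 0 0 0 0;-0.063 -0.06 0 0 0 0;-0.067 -0.055 0 0 0 0;-0.07 -0.05 0 0 0 0;-0.074 -0.045 0 0 0 0;-0.077 -0.04 0 0 0 0;-0.079 -0.035 0 0 0 0;-0.082 -0.029 0 0 0 0;-0.083 -0.023 0 0 0 0;-0.085 -0.017 0 0 0 0")

```text
time_s: 10.42
position: [0.5035, -0.0685, 0.1399]
tcp_rot: [[0.96, 0.278, -0.001], [0.278, -0.96, 0.0], [-0.001, -0.001, -1.0]]
force: [1.2, 4.3, 5.5]
opening: 0.221
grasp_force: 30.0
```

```bash
cat > kn.py <<'E'
from h import *
q=np.load('press.npy');s=bot.read_state();cc,ss=np.cos(q[2]),np.sin(q[2])
p=lambda v:np.array([cc*v[0]+ss*v[1],-ss*v[0]+cc*v[1]])
# grasp point on the knob's axis
P=s['position']+s['tcp_rot'][:,2]*bot.hold_point_z
d=p(P[:2]-q[:2])*1000;f=p(s['force'][:2]);phi=np.arctan2(d[1],d[0])
print('t',round(s['time_s'],2),'phi',np.degrees(phi).round(1),'w',(phi-.698).round(3),'plate',(150-30*(phi-.698)).round(1),'r',np.hypot(*d).round(1),'xy',d.round(1))
print('Ftan(backward+)',round(-f[0]*np.sin(phi)+f[1]*np.cos(phi),2),'Frad',round(f@d/np.hypot(*d),2),'Fz',s['force'][2].round(2))
E
python3 kn.py
```

```text
t 10.42 phi 81.3 w 0.72 plate 128.4 r 61.4 xy [ 9.3 60.7]
Ftan(backward+) -1.8 Frad 4.14 Fz 5.51
```

Call:
apply_moves(plan="-0.086 -0.016 0 0 0 0;-0.086 -0.01 0 0 0 0;-0.087 -0.004 0 0 0 0;-0.043 0.001 0 0 0 0;-0.022 0.002 0 0 0 0;-0.022 0.002 0 0 0 0")

```text
time_s: 10.92
position: [0.4868, -0.0731, 0.1399]
tcp_rot: [[0.96, 0.279, -0.001], [0.279, -0.96, -0.001], [-0.001, 0.001, -1.0]]
force: [0.5, 0.6, 5.6]
opening: 0.226
grasp_force: 30.0
```

```bash
python3 kn.py
```

```text
t 10.92 phi 97.4 w 1.003 plate 119.9 r 61.5 xy [-8. 61.]
Ftan(backward+) -0.64 Frad 0.32 Fz 5.58
```

Call:
apply_moves(plan="-0.022 0.003 0 0 0 0;-0.022 0.003 0 0 0 0;-0.022 0.004 0 0 0 0;-0.021 0.004 0 0 0 0;-0.021 0.004 0 0 0 0;-0.021 0.005 0 0 0 0;-0.021 0.005 0 0 0 0;-0.021 0.005 0 0 0 0")

```text
time_s: 11.58
position: [0.4792, -0.0771, 0.1398]
tcp_rot: [[0.96, 0.279, -0.0], [0.279, -0.96, -0.001], [-0.001, 0.001, -1.0]]
force: [0.2, 1.2, 5.7]
opening: 0.221
grasp_force: 30.0
```

```bash
python3 kn.py
```

```text
t 11.58 phi 105.5 w 1.143 plate 115.7 r 61.5 xy [-16.4  59.3]
Ftan(backward+) -0.85 Frad 0.91 Fz 5.74
```

Call:
apply_moves(plan="-0.021 0.006 0 0 0 0;-0.021 0.006 0 0 0 0;-0.021 0.007 0 0 0 0;-0.02 0.007 0 0 0 0")

```text
time_s: 11.92
position: [0.4756, -0.0795, 0.1399]
tcp_rot: [[0.96, 0.279, -0.0], [0.279, -0.96, -0.001], [-0.001, 0.001, -1.0]]
force: [1.5, 0.7, 6.0]
opening: 0.218
grasp_force: 30.0
```

```bash
python3 kn.py
```

```text
t 11.92 phi 109.5 w 1.213 plate 113.6 r 61.5 xy [-20.6  58. ]
Ftan(backward+) -1.62 Frad -0.27 Fz 6.03
```

Call:
apply_moves(plan="-0.02 0.007 0 0 0 0;-0.02 0.008 0 0 0 0;-0.02 0.008 0 0 0 0;-0.02 0.008 0 0 0 0")

```text
time_s: 12.25
position: [0.4724, -0.0819, 0.1398]
tcp_rot: [[0.961, 0.278, 0.0], [0.278, -0.961, -0.001], [0.0, 0.001, -1.0]]
force: [1.7, 1.7, 5.1]
opening: 0.223
grasp_force: 30.0
```

```bash
python3 kn.py
```

```text
t 12.25 phi 113.2 w 1.278 plate 111.7 r 61.6 xy [-24.2  56.6]
Ftan(backward+) -2.39 Frad 0.29 Fz 5.1
```

Call:
apply_moves(plan="-0.02 0.009 0 0 0 0;-0.02 0.009 0 0 0 0;-0.02 0.009 0 0 0 0")

```text
time_s: 12.5
position: [0.4709, -0.0833, 0.1399]
tcp_rot: [[0.961, 0.277, 0.002], [0.277, -0.961, 0.001], [0.002, -0.0, -1.0]]
force: [4.4, 6.0, 5.0]
opening: 0.221
grasp_force: 30.0
```

```bash
python3 kn.py
```

```text
t 12.5 phi 115.1 w 1.311 plate 110.7 r 61.5 xy [-26.1  55.7]
Ftan(backward+) -7.32 Frad 1.57 Fz 4.97
```

Call:
apply_moves(plan="-0.013 0.006 0 0 0 0;0 0 0 0 0 0")

```text
time_s: 12.67
position: [0.4706, -0.0835, 0.1399]
tcp_rot: [[0.961, 0.277, 0.003], [0.277, -0.961, 0.001], [0.003, -0.0, -1.0]]
force: [4.9, 6.0, 4.1]
opening: 0.222
grasp_force: 30.0
```

```bash
python3 kn.py
```

```text
t 12.67 phi 115.6 w 1.319 plate 110.4 r 61.5 xy [-26.5  55.5]
Ftan(backward+) -7.7 Frad 1.19 Fz 4.07
```

Contact: the tangential force rose from about 1.5 N to 7.7 N, roughly 13 N on the plate. The pad face had gone 1.2 mm past contact, which matches the rubber's stiffness. I relax the arm a little and let go of the knob.

Call:
apply_moves(plan="0.013 -0.006 0 0 0 0;0.013 -0.006 0 0 0 0;0 0 0 0 0 0")

```text
time_s: 12.92
position: [0.4708, -0.0832, 0.1399]
tcp_rot: [[0.96, 0.279, 0.001], [0.279, -0.96, -0.001], [0.0, 0.001, -1.0]]
force: [2.2, 1.8, 5.4]
opening: 0.224
grasp_force: 30.0
```

```bash
python3 kn.py
```

```text
t 12.92 phi 115.1 w 1.312 plate 110.7 r 61.6 xy [-26.2  55.7]
Ftan(backward+) -2.83 Frad -0.12 Fz 5.43
```

Call:
apply_moves(plan="0 0 0 0 0 0;0 0 0 0 0 0;0 0 0 0 0 0;0 0 0 0 0 0;0 0 0 0 0 0;0 0 0 0 0 0", gripper=0.1)

```text
time_s: 13.42
position: [0.4703, -0.0831, 0.1392]
tcp_rot: [[0.961, 0.278, -0.001], [0.278, -0.961, 0.0], [-0.001, -0.0, -1.0]]
force: [0.2, 0.4, -0.1]
opening: 0.531
grasp_force: 0.0
```

Call:
apply_moves(plan="0 0 -0.2 0 0 0;0 0 -0.2 0 0 0;0 0 -0.3 0 0 0;0 0 -0.3 0 0 0;0 0 -0.3 0 0 0;0 0 -0.3 0 0 0;0 0 0 0 0 0")

```text
time_s: 14.0
position: [0.4723, -0.0838, 0.2219]
tcp_rot: [[0.96, 0.278, 0.005], [0.278, -0.96, -0.002], [0.004, 0.004, -1.0]]
force: [0.5, -0.7, 0.3]
opening: 0.548
grasp_force: 0.0
```

```bash
python3 go.py -34.5 -89 154 90;python3 - <<'E'
from h import *
im=capture("scene")[:,:,::-1]; cv2.imwrite("pics/k2.png",cv2.resize(im[90:290,80:320],None,fx=3,fy=3,interpolation=cv2.INTER_CUBIC))
E
```

```text
press pos mm [-24.9  54.7 221.9]
shift units cur tool [-0.19   2.87   1.367] | in goal axes [-2.875 -0.193  1.357]
rot units [ 1.000e-03 -1.000e-04 -2.505e-01] t 14.0
force press [ 0.34 -0.8   0.34] open 0.548 grip 0.0
```

View pics/k2.png

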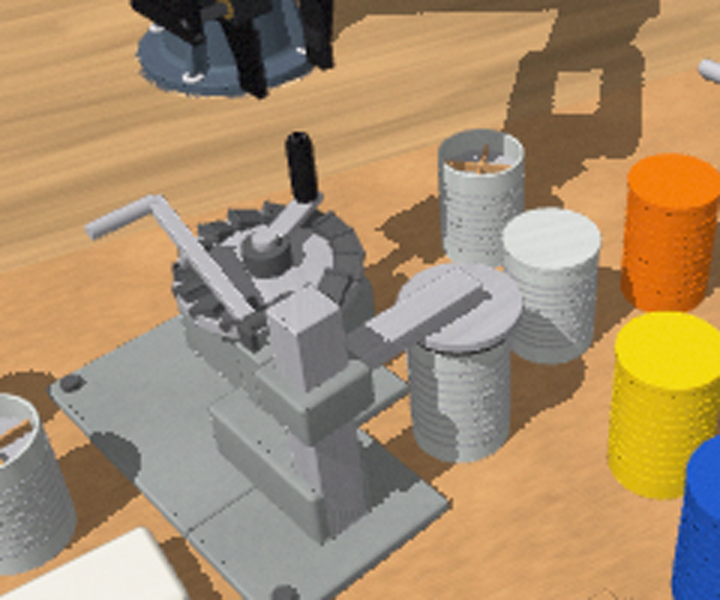

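The plate at (460,305) px rests on the tin's lid, the knob has moved to (300,165), and the pawl is still up. I go back to the bar.

Call:
apply_moves(plan="-0.03 0.41 0 0 0 0;-0.03 0.41 0 0 0 0;-0.03 0.41 0 0 0 0;-0.03 0.41 0 0 0 0;-0.03 0.41 0 0 0 0;-0.03 0.41 0 0 0 0;-0.02 0.41 0 0 0 0;0 0 0 0 0 0")

```text
time_s: 14.72
position: [0.5018, -0.2274, 0.2181]
tcp_rot: [[0.961, 0.276, 0.0], [0.276, -0.961, -0.002], [-0.0, 0.002, -1.0]]
force: [0.3, -0.3, 0.3]
opening: 0.554
grasp_force: 0.0
```

Call:
apply_moves(plan="0 0 0 0 0 -0.019;0 0 0 0 0 -0.019;0 0 0 0 0 -0.019;0 0 0 0 0 -0.019;0 0 0 0 0 -0.019;0 0 0 0 0 -0.019;0 0 0 0 0 -0.019;0 0 0 0 0 -0.019;0 0 0 0 0 -0.019;0 0 0 0 0 -0.019")

```text
time_s: 15.55
position: [0.5001, -0.2223, 0.2181]
tcp_rot: [[0.089, 0.996, -0.002], [0.996, -0.089, 0.002], [0.002, -0.003, -1.0]]
force: [-0.1, 0.0, -0.4]
opening: 0.549
grasp_force: 0.0
```

Call:
apply_moves(plan="0 0 0 0 0 -0.019;0 0 0 0 0 -0.019;0 0 0 0 0 -0.019;0 0 0 0 0 -0.003;0 0 0 0 0 0;0 0 0 0 0 0")

```text
time_s: 16.05
position: [0.5006, -0.2231, 0.2189]
tcp_rot: [[-0.276, 0.961, -0.001], [0.961, 0.276, 0.001], [0.001, -0.001, -1.0]]
force: [-0.5, -0.4, -0.6]
opening: 0.55
grasp_force: 0.0
```

```bash
python3 go.py -34.5 -89 154 90
```

```text
press pos mm [-36.9 -86.9 218.9]
shift units cur tool [-0.044  0.049  1.297] | in goal axes [-0.043  0.048  1.297]
rot units [-0.0001 -0.0002 -0.0008] t 16.05
force press [-0.57 -0.3  -0.56] open 0.55 grip 0.0
```

Call:
apply_moves(plan="-0.04 0.05 0.1 0 0 0;0 0 0.2 0 0 0;0 0 0.2 0 0 0;0 0 0.2 0 0 0;0 0 0.2 0 0 0;0 0 0.2 0 0 0;0 0 0.19 0 0 0;0 0 0 0 0 0")

```text
time_s: 16.72
position: [0.5026, -0.2241, 0.1525]
tcp_rot: [[-0.278, 0.961, -0.004], [0.961, 0.278, 0.003], [0.004, -0.003, -1.0]]
force: [-0.7, 0.2, 0.2]
opening: 0.55
grasp_force: 0.0
```

Call:
apply_moves(plan="0 0 0 0 0 0;0 0 0 0 0 0;0 0 0 0 0 0;0 0 0 0 0 0;0 0 0 0 0 0;0 0 0 0 0 0;0 0 0 0 0 0", gripper=-1)

```text
time_s: 17.3
position: [0.5028, -0.2254, 0.1552]
tcp_rot: [[-0.279, 0.96, -0.003], [0.96, 0.279, -0.001], [-0.0, -0.003, -1.0]]
force: [-3.7, -1.8, 2.5]
opening: 0.13
grasp_force: 30.0
```

```bash
python3 go.py -46 -89 102.6 90
```

```text
press pos mm [-35.4 -89.7 155.2]
shift units cur tool [ 0.013 -0.209  1.054] | in goal axes [ 0.013 -0.212  1.053]
rot units [-0.0005  0.0001 -0.0003] t 17.3
force press [-4.05 -0.71  2.45] open 0.13 grip 30.0
```

Call:
apply_moves(plan="0 -0.037 0.084 0 0 0;0 -0.033 0.086 0 0 0;0 -0.03 0.087 0 0 0;0 -0.026 0.088 0 0 0;0 -0.023 0.089 0 0 0;0 -0.019 0.09 0 0 0;0 -0.016 0.091 0 0 0;0 0 0 0 0 0")

```text
time_s: 17.97
position: [0.4939, -0.2279, 0.1235]
tcp_rot: [[-0.278, 0.96, -0.002], [0.96, 0.278, -0.0], [0.001, -0.002, -1.0]]
force: [-4.7, -3.4, 0.1]
opening: 0.126
grasp_force: 30.0
```

```bash
python3 go.py -46 -89 102.6 90
```

```text
press pos mm [-44.6 -89.6 123.5]
shift units cur tool [ 0.011 -0.026  0.418] | in goal axes [ 0.011 -0.027  0.418]
rot units [-0.0003 -0.0001 -0.0005] t 17.97
force press [-5.46 -1.94  0.14] open 0.126 grip 30.0
```

Call:
apply_moves(plan="0 -0.013 0.045 0 0 0;0 -0.012 0.045 0 0 0;0 -0.011 0.046 0 0 0;0 -0.01 0.046 0 0 0;0 0 0 0 0 0")

```text
time_s: 18.38
position: [0.493, -0.2282, 0.1148]
tcp_rot: [[-0.278, 0.961, 0.0], [0.961, 0.278, -0.0], [-0.0, 0.0, -1.0]]
force: [-2.8, -1.8, 0.2]
opening: 0.125
grasp_force: 30.0
```

```bash
python3 go.py -46 -89 102.6 90
```

```text
press pos mm [-45.7 -89.6 114.8]
shift units cur tool [ 0.013 -0.007  0.243] | in goal axes [ 0.013 -0.007  0.243]
rot units [ 0.      0.     -0.0005] t 18.38
force press [-3.21 -0.91  0.16] open 0.125 grip 30.0
```

Call:
apply_moves(plan="0 -0.005 0.03 0 0 0;0 -0.005 0.03 0 0 0;0 -0.004 0.03 0 0 0")

```text
time_s: 18.63
position: [0.4927, -0.2283, 0.1108]
tcp_rot: [[-0.278, 0.961, 0.001], [0.961, 0.278, -0.0], [-0.001, 0.001, -1.0]]
force: [-2.2, -1.1, 3.7]
opening: 0.127
grasp_force: 30.0
```

```bash
python3 go.py -46 -89 102.6 90
```

```text
press pos mm [-45.9 -89.7 110.8]
shift units cur tool [ 0.013 -0.002  0.164] | in goal axes [ 0.013 -0.002  0.164]
rot units [ 0.0002  0.0001 -0.0005] t 18.63
force press [-2.41 -0.49  3.73] open 0.127 grip 30.0
```

Call:
apply_moves(plan="0 -0.002 0.02 0 0 0;0 -0.001 0.02 0 0 0")

```text
time_s: 18.8
position: [0.4927, -0.2283, 0.1086]
tcp_rot: [[-0.278, 0.961, 0.001], [0.961, 0.278, -0.0], [-0.0, 0.001, -1.0]]
force: [-1.1, -1.3, 3.4]
opening: 0.127
grasp_force: 30.0
```

```bash
python3 go.py -46 -89 102.6 90
```

```text
press pos mm [-46.  -89.7 108.6]
shift units cur tool [ 0.013 -0.     0.121] | in goal axes [0.013 0.    0.121]
rot units [ 0.0002  0.0001 -0.0005] t 18.8
force press [-1.45 -0.98  3.41] open 0.127 grip 30.0
```

Call:
apply_moves(plan="0 0 0.02 0 0 0;0 0 0.02 0 0 0")

```text
time_s: 18.97
position: [0.4926, -0.2284, 0.1067]
tcp_rot: [[-0.278, 0.961, 0.001], [0.961, 0.278, -0.0], [-0.0, 0.001, -1.0]]
force: [-1.1, -0.2, 1.4]
opening: 0.125
grasp_force: 30.0
```

```bash
python3 go.py -46 -89 102.6 90
```

```text
press pos mm [-46.1 -89.7 106.7]
shift units cur tool [0.014 0.002 0.081] | in goal axes [0.014 0.002 0.081]
rot units [ 0.0001  0.0001 -0.0005] t 18.97
force press [-1.07  0.13  1.38] open 0.125 grip 30.0
```

Call:
apply_moves(plan="0 0 0.02 0 0 0;0 0 0.02 0 0 0")

```text
time_s: 19.13
position: [0.4926, -0.2283, 0.1047]
tcp_rot: [[-0.278, 0.961, 0.001], [0.961, 0.278, -0.0], [-0.0, 0.001, -1.0]]
force: [-0.4, 0.6, 3.0]
opening: 0.125
grasp_force: 30.0
```

```bash
python3 go.py -46 -89 102.6 90
```

```text
press pos mm [-46.1 -89.6 104.7]
shift units cur tool [0.013 0.002 0.042] | in goal axes [0.013 0.002 0.042]
rot units [ 0.0001  0.0001 -0.0005] t 19.13
force press [-0.18  0.68  3.02] open 0.125 grip 30.0
```

Call:
apply_moves(plan="0 0 0.02 0 0 0;0 0 0 0 0 0")

```text
time_s: 19.3
position: [0.4926, -0.2284, 0.1035]
tcp_rot: [[-0.278, 0.961, 0.001], [0.961, 0.278, -0.0], [-0.0, 0.001, -1.0]]
force: [1.2, -0.8, 1.2]
opening: 0.123
grasp_force: 30.0
```

```bash
python3 go.py -46 -89 102.6 90
```

```text
press pos mm [-46.1 -89.7 103.5]
shift units cur tool [0.014 0.002 0.019] | in goal axes [0.014 0.002 0.019]
rot units [ 0.0001  0.0001 -0.0005] t 19.3
force press [ 0.93 -1.09  1.23] open 0.123 grip 30.0
```

Call:
apply_moves(plan="0 0 0.02 0 0 0;0 0 0.01 0 0 0")

```text
time_s: 19.47
position: [0.4926, -0.2284, 0.1022]
tcp_rot: [[-0.278, 0.961, 0.001], [0.961, 0.278, -0.0], [-0.0, 0.001, -1.0]]
force: [0.7, -0.2, 4.3]
opening: 0.124
grasp_force: 30.0
```

```bash
python3 go.py -46 -89 102.6 90
```

```text
press pos mm [-46.1 -89.7 102.2]
shift units cur tool [ 0.013  0.002 -0.008] | in goal axes [ 0.013  0.002 -0.008]
rot units [ 0.0001  0.0001 -0.0005] t 19.47
force press [ 0.61 -0.37  4.34] open 0.124 grip 30.0
```

The pawl is seated: the bar is at its starting height with a light upward reaction of 4.3 N. I release it, then back straight up and well away.

Call:
apply_moves(plan="0 0 0 0 0 0;0 0 0 0 0 0;0 0 0 0 0 0;0 0 0 0 0 0;0 0 0 0 0 0;0 0 0 0 0 0", gripper=0)

```text
time_s: 19.97
position: [0.4919, -0.2283, 0.102]
tcp_rot: [[-0.278, 0.961, -0.0], [0.961, 0.278, 0.0], [0.0, -0.0, -1.0]]
force: [0.5, -0.3, 0.2]
opening: 0.467
grasp_force: 0.0
```

Call:
apply_moves(plan="0 0 -0.2 0 0 0;0 0 -0.2 0 0 0;0 0 -0.3 0 0 0;0 0 -0.3 0 0 0;0 0 -0.3 0 0 0;0 0 -0.3 0 0 0;0 0 -0.3 0 0 0;0 0 -0.3 0 0 0;0 0 0 0 0 0")

```text
time_s: 20.72
position: [0.494, -0.2297, 0.2163]
tcp_rot: [[-0.278, 0.96, 0.006], [0.96, 0.278, -0.005], [-0.006, 0.005, -1.0]]
force: [0.3, 0.7, -0.6]
opening: 0.499
grasp_force: 0.0
```

Call:
apply_moves(plan="-0.3 -0.3 0 0 0 0;-0.3 -0.3 0 0 0 0;-0.3 -0.3 0 0 0 0;-0.3 -0.3 0 0 0 0;0 0 0 0 0 0;0 0 0 0 0 0")

```text
time_s: 21.22
position: [0.4507, -0.3033, 0.2121]
tcp_rot: [[-0.276, 0.961, 0.0], [0.961, 0.276, 0.0], [0.0, 0.0, -1.0]]
force: [0.3, 0.3, -0.8]
opening: 0.5
grasp_force: 0.0
```

Run:
```python
from h import *
im=capture("scene")[:,:,::-1]; cv2.imwrite("pics/end.png",cv2.resize(im[90:290,80:320],None,fx=3,fy=3,interpolation=cv2.INTER_CUBIC))
```

```text
(no output)
```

View pics/end.png

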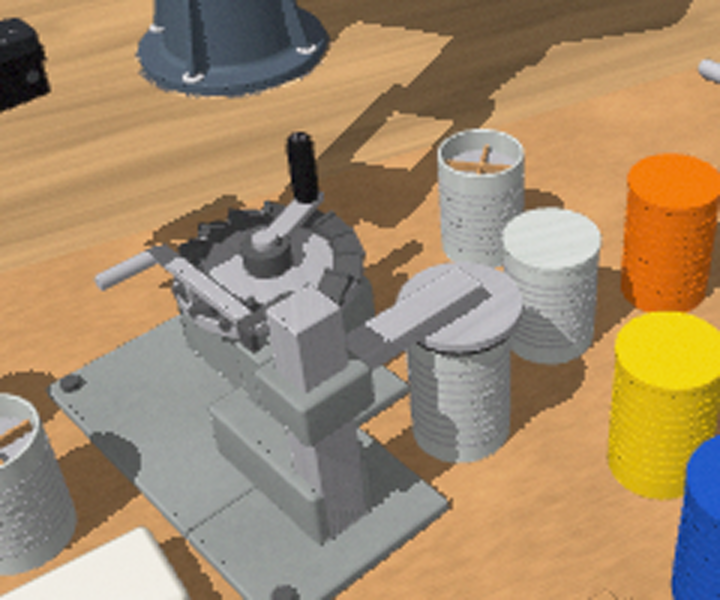

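The pawl bar is back down at (130,268) px, as it was at the start. The plate is on the lid at (460,305), the knob is unmoved at (300,165), and the arm is clear of everything.

```bash
python3 -c "
from rig import bot;print(bot.hand_in())"
```

```text
the job is handed in; nothing more can be done
None
```

Job handed in after about 21 s: the plate rests on the tin's lid (about 13 N when last pressed), the pawl is back down on the teeth, and the robot is clear of everything.

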